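Set the glory-hole blower to step four and start it

TASK

The glory-hole blower has to run at step four. With a fingertip against the side of its pointer handle, and without gripping or forcing it, push the speed selector round clockwise click by click to step four, not running on to step five, then press the start button fully in and let it come back. Leave the mushroom stop button alone and the tools and bench things where they are, and finish with the robot clear.

Things in the scene. Friction and masses are not known exactly. Their poses are not given: they have to be found in the camera images.
- selector (a joint): Angle of the speed selector (black pointer handle on the sloping grey box), rad, growing CLOCKWISE seen from above. Six clicks 0.785 apart: 0 = off, 3.142 = step four, 3.927 = step five, the last. Starts at off, step one or two. Leaving a click takes 3.5 to 5 N on the nose; past half way it snaps ahead of the finger to the next click and holds there, damped.
- selector_axis (a point): Point on the selector's axis at the face's surface; fixed. z: out of the face (sloping 15 degrees down towards the robot), x up the face away from the robot, y left. The nose points 112.5 degrees minus the joint angle counter-clockwise from x (step four: 67.5 degrees clockwise of x). Marks 57 mm from the axis: small ring at off, one to five strokes at the steps.
- selector_nose (a point): Middle of the top edge of the outer end of the handle's nose, moving with it: 46 mm from the axis, 31 mm above the face. The nose is a bar 12 mm wide, white line on top, upright sides 9 to 31 mm above the face, running out from a hub 30 mm across and 32 mm high; no tail opposite. Under it a skirt 48 mm across, 8 mm high. Face free for 65 mm round the axis.
- start_button (a joint): How far the start button is pressed, m. 0 = out, 0.006 = fully in. It springs back: 2.4 N to move it, 6 N fully in.
- start_top (a point): Centre of the top of the start button, moving with it: plain flat-topped round black button, 30 mm across, 16 mm above the lid of the grey two-button box (lid 60 mm above the bench), with a fixed collar 39 mm across, 4 mm high round its foot. Axes are the box's: x away from the robot, z up; the buttons stand in line along y, 68 mm apart, start on the left (+y).
- stop_button (a joint): How far the stop button is pressed, m. 0 = out, 0.006 = fully in. Leave it alone.
- stop_top (a point): Centre of the top of the stop button: the black mushroom head, 42 mm across, 29 mm above the lid, 68 mm from the start button along the box's -y (right of it seen from the robot).
- controller: Sloping grey controller box with the selector, fixed to the bench; origin on the bench under its middle, x away from the robot. 184 mm deep along its slope, 154 mm wide, 75 mm thick, low edge towards the robot, its rear edge 125 mm high.
- station: Grey two-button starter box on a 100 x 165 mm plate, fixed to the bench; origin on the bench under its middle. Stands left or right of the controller.
- firebrick: Bystander: cream firebrick 230 x 114 x 64 mm, lying on the bench, origin under its middle.
- jacks: Bystander: steel jacks (long tongs), 255 mm long along x, 60 mm wide, 12 mm high, lying at the right, nearer the robot than the boxes.
- wood_block: Bystander: dark wooden shaping block, a cup 80 mm across and 40 mm high at the origin with a handle to +x, 222 mm long in all, at the left, nearer the robot than the boxes.
- paddle: Bystander: graphite paddle with wooden handle, 285 mm long along x, 70 mm wide, 20 mm high, beyond the two boxes.
- frit_jar: Bystander: amber glass jar with steel lid, 58 mm across, 75 mm high, in the gap between the two boxes, at the far end.
- wax_puck: Bystander: round cake of beeswax, 68 mm across, 24 mm high, in the gap between the two boxes.
- tumbler: Bystander: green glass tumbler, 76 mm across, 90 mm high, at the left.
Things that resemble listed ones, but are neither listed nor needed, are in the scene too. Leave any pink or purple look-alike of the station alone.

How it is judged:
By the outcome, as a careful person would: the job done as asked, in the order asked, and still so for the second after the job is handed in, with the robot touching nothing.
It also fails if it takes over 64 s, if anything falls off the work surface, if the arm or the gripper's body presses on something with over 40 N, if the wrist force passes 120 N, or if a joint passes its speed limit or range.

ROBOT

A 6-joint arm with a two-finger parallel gripper is mounted at the origin on the work surface. World frame = base frame: x ahead of the robot, y to its left, z up, the work surface at z = 0. Lengths are in m, angles in rad, forces in N, time in s.
With the tool pointing down it reaches from about 0.35 to 0.95 m from the base axis. Payload 17.4 kg.
Tool frame: the origin (TCP) lies at the centre of the arm's flange, where the gripper is bolted on; the fingertips stand 186 mm ahead of it and the grasp point (between the pads) lies ahead of it (grasp_offset is the z of the grasp point in the tool frame, in m); z points along the fingers, y is the line along which they close (so a half turn about z gives the same grasp; the last joint's range is limited). The gripper opens to 93 mm and grips with 3 to 60 N. Pads are 15 mm wide; open, the fingers measure 128 mm over their backs; the gripper's body (75 mm by 188 mm) begins 65 mm behind the grasp point.
Start: joints at [-1.224, 0.116, 1.442, -0, 1.584, -0.038], TCP at [0.253, -0.626, 0.405] pointing down, gripper open.
Joint ranges: [-2.83, 2.83], [-0.83, 2.19], [0.07, 2.5], [-1.14, 4.28], [0.01, 3], [-2.97, 2.97]. Speed limits (rad/s): [1.89, 1.89, 2.22, 3.14, 3.14, 3.14].

INTERFACE

Orientations are given as a rotation vector (axis times angle).
In Python, from station import * gives the robot as it stands.
- The arm moves only by the tool apply_moves, never from a script. Its argument "series" is a list of rows, each an object with "angular": the turn, a rotation vector about the tool's x, y, z in degrees, a list of three; "slide": the shift along the tool's x, y, z in cm, a list of three; "gripper": the finger opening in cm, from 0 to 9.3. In form: [{"angular": [rx, ry, rz], "slide": [tx, ty, tz], "gripper": gripper}, ...]. A call has 1 to 20 rows; each row is the pose to reach, as a shift and turn from the pose commanded when the call began, along the tool's axes at that moment; what a row does not reach only later rows make up. A row lasts 1/10 s, in which the tool goes at most 50 mm and 8.59 degrees, less where a joint would pass 70% of its speed; a pose out of reach is approached as far as the arm can. A call with a gripper value outside its range is refused whole. The fingers move at their own pace and stop on an object; "newtons" is the grip in N (left out, the last holds). Time passes only in rows, so rows that repeat a pose let the fingers close. It gives the time, the measured TCP pose, the force, the opening and the grip force at its end, in the units of the state.
- get_obs(): the state, without advancing time (a new reading comes with each control period).
- grab_frame(name): name is "scene" or "side" or "wrist"; returns a dict with "image" (480x640x3 uint8, red, green, blue), "mtx" (3x3 intrinsics, pixels), "camera_from_world" (4x4, takes a point from world to camera coordinates). Camera axes: x right, y up, looking along -z (the intrinsics and any distortion apply to the point x, -y, -z); pixel columns grow to the right and rows downward; lengths in m; the calibration is good to about 2 mm. A picture is of the moment at which its call begins. There is no depth.
- close_job(): hands the job in; it is judged then, once.
Trained networks look in a picture, given as the dict that the camera call returned (one of the last four; its "shot" number tells which), for a name from the list of things; names that differ only in an ending like _2 or _b are one class to them, and where a whole thing is asked for, a point or a joint stands for the part that bears it (a point fixed in the world has none). Each returns a list of dicts, best first, with "score" (0 to 1); they miss things now and then, are a little off and sometimes report something else, mostly with a low value. They report only what shows in the picture. A call takes as long as a camera call. They do not tell look-alikes from the thing itself.
- boxes_of(label, picture): "box" ([left, top, width, height] in pixels, round what is visible of it).
- regions_of(label, picture): "mask" (480x640 bool, what is visible of it) and "box" ([left, top, width, height] in pixels, round what is visible of it).
The state is a dict: "time": time; "joint_positions": joint angles; "qvel": joint speeds; "effort": joint torques, N m; "tcp_pos": TCP position; "ee_rot": TCP orientation; "force": force on the tool from outside, world axes, zero at the start; "torque": the same for the moment, N m; "width": opening from 0.0 (shut) to 1.0 (fully open); "grip_force": force on a finger pad.
Only numpy, scipy, OpenCV 4.12 (cv2) and the standard library are available. Lean on these libraries where they do the work, as an engineer would, in place of code of your own. Each camera call takes 0.05 s, during which the arm holds its last target. There are 200 camera calls.

## Working session

There is one attempt and no reset: what is moved stays moved. The work goes in short steps, Python scripts to look and compute and a tool call to move; the robot and the scene stay as the last step left them, time stands still between calls to the robot, and variables do not carry over. Pictures are saved under pics/ and viewed, at most 13 in all, crops included, and the job is handed in when it is done.

Besides the shell and the picture viewer there is one more tool, called after "Call:" as name([rows], argument=value, ...), one row to a line, values as JSON. apply_moves: Moves the arm, as the interface text tells. Its arguments: {"type":"object","properties":{"series":{"type":"array","items":{"type":"object","properties":{"angular":{"type":"array","items":{"type":"number"}},"slide":{"type":"array","items":{"type":"number"}},"gripper":{"type":"number"}}}},"newtons":{"type":"number"}},"required":["series"]}

```bash
ls; mkdir -p pics; python3 - <<'E'
from station import *
import cv2,numpy as np
o=get_obs();print({k:np.round(v,3) for k,v in o.items()})
ims=[]
for n in("scene","side"):
    p=grab_frame(n);print(n,np.round(p['mtx'],1).tolist(),np.round(p['camera_from_world'],3).tolist(),[k for k in p])
    cv2.imwrite(f"pics/{n}0.png",p['image'][:,:,::-1])
    for l in("selector_nose","selector","start_top","stop_top","controller","station","firebrick","tumbler","frit_jar"):
        print(l,[(np.round(b['box']).tolist(),round(b['score'],2)) for b in boxes_of(l,p)[:3]])
E
```

```text
pics
{'time': np.float64(0.0), 'joint_positions': array([-1.224,  0.116,  1.442,  0.   ,  1.584, -0.038]), 'qvel': array([-0.001,  0.001, -0.002, -0.001,  0.   , -0.002]), 'effort': array([ 0.0000e+00, -7.2127e+01, -6.2261e+01,  7.8000e-02,  2.4000e-02,
       -0.0000e+00]), 'tcp_pos': array([ 0.253, -0.626,  0.404]), 'ee_rot': array([-3.082, -0.601,  0.   ]), 'force': array([-0.358, -0.137, -0.122]), 'torque': array([ 0.033, -0.   , -0.001]), 'grip_force': np.float64(0.0), 'width': np.float64(1.0)}
scene [[561.6, 0.0, 310.7], [0.0, 561.6, 243.7], [0.0, 0.0, 1.0]] [[-0.352, 0.936, -0.008, 0.184], [-0.498, -0.181, 0.848, 0.149], [0.792, 0.303, 0.529, -2.182], [0.0, 0.0, 0.0, 1.0]] ['image', 'mtx', 'camera_from_world', 'shot']
selector_nose [([388.0, 256.0, 23.0, 13.0], 0.48)]
selector [([385.0, 255.0, 26.0, 14.0], 0.62), ([215.0, 308.0, 87.0, 39.0], 0.2)]
start_top [([272.0, 198.0, 8.0, 7.0], 0.61), ([201.0, 199.0, 9.0, 6.0], 0.46)]
stop_top [([255.0, 191.0, 12.0, 10.0], 0.57), ([220.0, 254.0, 10.0, 9.0], 0.49), ([188.0, 190.0, 6.0, 9.0], 0.49)]
controller [([354.0, 253.0, 71.0, 74.0]
[... 397 characters left out ...]
342, 0.639, 0.69, -1.021], [0.0, 0.0, 0.0, 1.0]] ['image', 'mtx', 'camera_from_world', 'shot']
selector_nose [([253.0, 304.0, 18.0, 27.0], 0.6), ([340.0, 136.0, 50.0, 53.0], 0.32)]
selector [([255.0, 304.0, 22.0, 26.0], 0.81)]
start_top []
stop_top [([318.0, 181.0, 15.0, 10.0], 0.53), ([170.0, 399.0, 46.0, 60.0], 0.38)]
controller [([205.0, 265.0, 104.0, 107.0], 0.57)]
station [([293.0, 183.0, 51.0, 50.0], 0.63), ([426.0, 169.0, 18.0, 26.0], 0.51)]
firebrick [([339.0, 134.0, 52.0, 58.0], 0.79), ([170.0, 398.0, 44.0, 62.0], 0.45)]
tumbler [([167.0, 400.0, 47.0, 57.0], 0.93), ([253.0, 304.0, 22.0, 25.0], 0.69)]
frit_jar [([250.0, 225.0, 23.0, 29.0], 0.76), ([203.0, 267.0, 108.0, 107.0], 0.31)]
```

View pics/scene0.png

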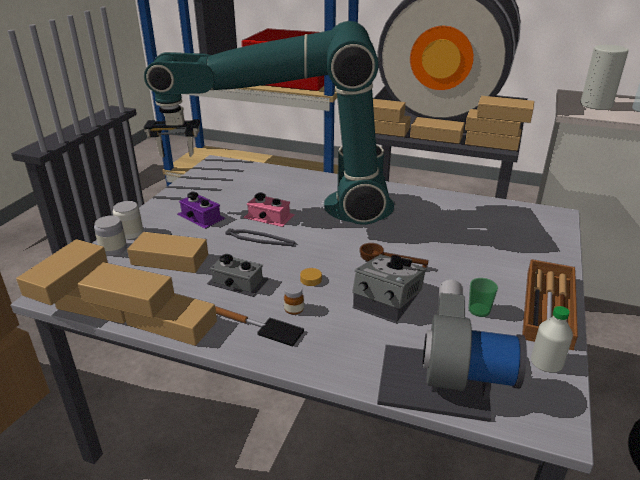

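View pics/side0.png

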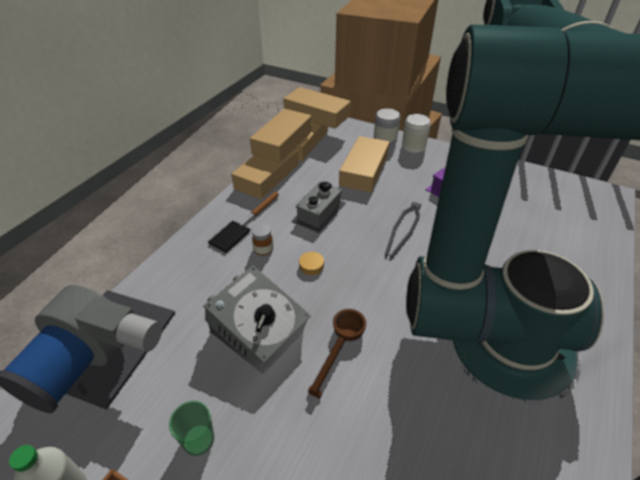

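The grey station is at scene (236,273) and side (318,205). The controller is at scene (390,285), with its dial at side (263,316). The pink and purple boxes are look-alikes. I'll triangulate rough positions next.

```bash
cat > h.py <<'E'
from station import *
import cv2,numpy as np
from scipy.spatial.transform import Rotation as R
def ray(p,u,v):
    T=p['camera_from_world'];k=p['mtx'];d=np.array([(u-k[0,2])/k[0,0],-(v-k[1,2])/k[1,1],-1])
    c=-T[:3,:3].T@T[:3,3];return c,T[:3,:3].T@d
def onz(p,u,v,z):
    c,d=ray(p,u,v);return c+d*(z-c[2])/d[2]
def proj(p,X):
    X=np.atleast_2d(X);T=p['camera_from_world'];c=X@T[:3,:3].T+T[:3,3];k=p['mtx']
    return np.c_[k[0,0]*c[:,0]/-c[:,2]+k[0,2],k[1,1]*-c[:,1]/-c[:,2]+k[1,2]]
def tri(obs):
    A=np.zeros((3,3));b=np.zeros(3)
    for p,u,v in obs:
        c,d=ray(p,u,v);d=d/np.linalg.norm(d);M=np.eye(3)-np.outer(d,d);A+=M;b+=M@c
    return np.linalg.solve(A,b)
E
python3 - <<'E'
from h import *
s=grab_frame("scene");d=grab_frame("side");w=grab_frame("wrist")
for n,a,b,z in(("hub",(394,262),(265,315),.13),("stop",(225,258),(325,186),.089),("start",(246,264),(313,201),.076)):
    print(n,tri([(s,*a),(d,*b)]).round(3),onz(s,*a,z).round(3),onz(d,*b,z).round(3))
o=get_obs();T=np.eye(4);T[:3,:3]=R.from_rotvec(o['ee_rot']).as_matrix();T[:3,3]=o['tcp_pos']
print((w['camera_from_world']@T).round(3),w['mtx'].round(1)); print(T.round(3))
E
```

```text
hub [0.5   0.258 0.106] [0.532 0.26  0.13 ] [0.488 0.276 0.13 ]
stop [ 0.612 -0.247  0.077] [ 0.626 -0.24   0.089] [ 0.605 -0.23   0.089]
start [ 0.614 -0.174  0.072] [ 0.616 -0.174  0.076] [ 0.611 -0.165  0.076]
[[-0.     1.    -0.001  0.   ]
 [ 0.953  0.     0.303 -0.086]
 [ 0.303 -0.001 -0.953 -0.008]
 [ 0.     0.     0.     1.   ]] [[371.7   0.  317. ]
 [  0.  371.7 241.2]
 [  0.    0.    1. ]]
[[ 0.927  0.375 -0.     0.253]
 [ 0.375 -0.927  0.    -0.626]
 [-0.    -0.    -1.     0.405]
 [ 0.     0.     0.     1.   ]]
```

Call:
apply_moves([
  {"angular": [0,0,22],"slide": [51,-25.5,-4],"gripper": 0},
  {"angular": [0,0,22],"slide": [51,-25.5,-4],"gripper": 0},
  {"angular": [0,0,22],"slide": [51,-25.5,-4],"gripper": 0},
  {"angular": [0,0,22],"slide": [51,-25.5,-4],"gripper": 0},
  {"angular": [0,0,22],"slide": [51,-25.5,-4],"gripper": 0},
  {"angular": [0,0,22],"slide": [51,-25.5,-4],"gripper": 0},
  {"angular": [0,0,22],"slide": [51,-25.5,-4],"gripper": 0},
  {"angular": [0,0,22],"slide": [51,-25.5,-4],"gripper": 0},
  {"angular": [0,0,22],"slide": [51,-25.5,-4],"gripper": 0},
  {"angular": [0,0,22],"slide": [51,-25.5,-4],"gripper": 0},
  {"angular": [0,0,22],"slide": [51,-25.5,-4],"gripper": 0},
  {"angular": [0,0,22],"slide": [51,-25.5,-4],"gripper": 0},
  {"angular": [0,0,22],"slide": [51,-25.5,-4],"gripper": 0},
  {"angular": [0,0,22],"slide": [51,-25.5,-4],"gripper": 0},
  {"angular": [0,0,22],"slide": [51,-25.5,-4],"gripper": 0},
  {"angular": [0,0,22],"slide": [51,-25.5,-4],"gripper": 0},
])

```text
time: 2.75
tcp_pos: [0.6297, -0.1988, 0.4449]
ee_rot: [3.141, -0.001, 0.0]
force: [-0.6, 0.3, -0.1]
width: 0.004
grip_force: 0.0
```

```bash
python3 - <<'E'
from h import *
w=grab_frame("wrist");np.save("w1.npy",w,allow_pickle=True)
cv2.imwrite("pics/w1.png",w['image'][:,:,::-1]);o=get_obs();print(o['tcp_pos'],o['ee_rot'],o['force'],o['width'],o['time'])
for l in("start_top","stop_top","station"):
    for b in boxes_of(l,w)[:3]:
        x=b['box'];u,v=x[0]+x[2]/2,x[1]+x[3]/2;print(l,np.round(x),round(b['score'],2),onz(w,u,v,.076).round(4),onz(w,u,v,.089).round(4))
E
```

```text
[ 0.62976449 -0.19877765  0.44489519] [ 3.14148546e+00 -8.88884756e-04  2.58356337e-04] [-0.56700551 -0.2522427  -0.09221553] 0.0047886140486512446 2.8
start_top [546. 462.  30.  18.] 0.66 [ 0.3061 -0.499   0.076 ] [ 0.3213 -0.4879  0.089 ]
start_top [279. 214.  29.  23.] 0.58 [ 0.6188 -0.1766  0.076 ] [ 0.6223 -0.1774  0.089 ]
start_top [  1. 211.  17. 137.] 0.46 [0.562  0.1147 0.076 ] [0.5677 0.1031 0.089 ]
stop_top [343. 212.  46.  38.] 0.68 [ 0.6129 -0.2479  0.076 ] [ 0.6166 -0.246   0.089 ]
station [484. 416. 123.  62.] 0.98 [ 0.3428 -0.4734  0.076 ] [ 0.3566 -0.4632  0.089 ]
station [258. 164. 145. 100.] 0.77 [ 0.6304 -0.2125  0.076 ] [ 0.6335 -0.212   0.089 ]
```

View pics/w1.png

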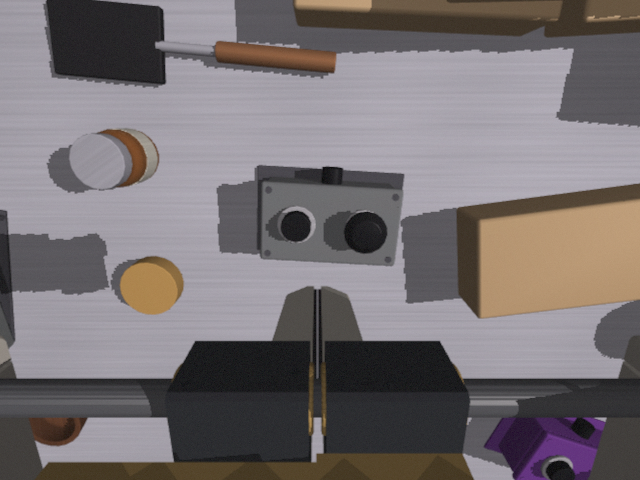

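Start button at wrist pixel (295,225), about (0.620, -0.177). The stop mushroom is at (366,232), and the fingers are shut. Next, a look over the controller.

Call:
apply_moves([
  {"slide": [-10,-45,0]},
  {"slide": [-10,-45,0]},
  {"slide": [-10,-45,0]},
  {"slide": [-10,-45,0]},
  {"slide": [-10,-45,0]},
  {"slide": [-10,-45,0]},
  {"slide": [-10,-45,0]},
  {"slide": [-10,-45,0]},
  {"slide": [-10,-45,0]},
  {"slide": [-10,-45,0]},
  {"slide": [-10,-45,0]},
  {"slide": [-10,-45,0]},
  {"slide": [-10,-45,0]},
])

```text
schema error: expected keys angular, slide, gripper
```

```bash
python3 - <<'E'
from h import *
w=grab_frame("wrist");np.save("w2.npy",w,allow_pickle=True)
cv2.imwrite("pics/w2.png",cv2.resize(w['image'][100:400,120:520,::-1],(800,600),interpolation=cv2.INTER_CUBIC));o=get_obs();print(o['tcp_pos'],o['ee_rot'],o['width'],o['time'])
for l in("selector","selector_nose","controller"):
    for b in boxes_of(l,w)[:2]: print(l,np.round(b['box']),round(b['score'],2))
E
```

```text
[ 0.63010758 -0.19823707  0.44483916] [3.14153344e+00 3.68907490e-04 2.00636126e-04] 0.008241280284221258 3.0
selector [282. 215.  29.  28.] 0.72
selector [ 68. 132.  95.  61.] 0.4
selector_nose [ 28. 416.  60.  32.] 0.61
controller [  0. 212.  17. 138.] 0.69
```

View pics/w2.png

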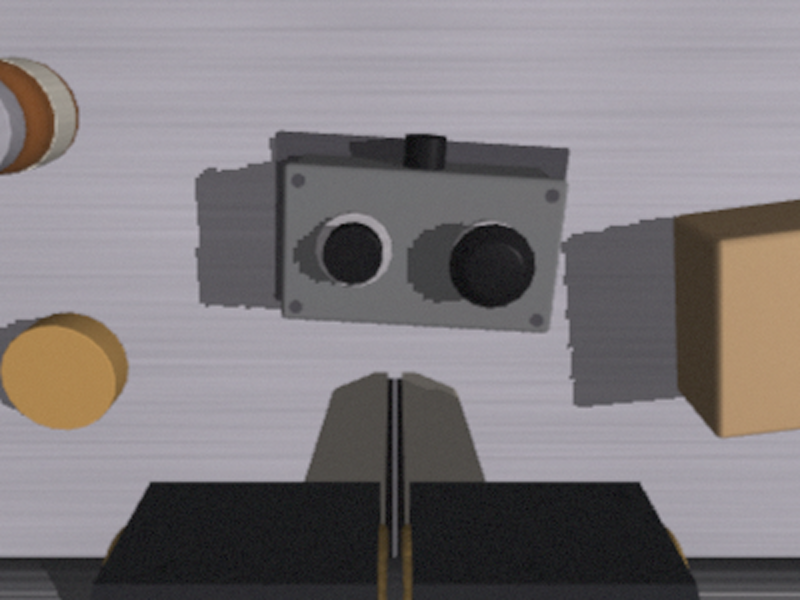

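The move was refused because every key is required, so this is still the station. The start button is at px (297,226). I'll resend the move with all keys.

Call:
apply_moves([
  {"angular": [0,0,0],"slide": [-10,-45,0],"gripper": 0},
  {"angular": [0,0,0],"slide": [-10,-45,0],"gripper": 0},
  {"angular": [0,0,0],"slide": [-10,-45,0],"gripper": 0},
  {"angular": [0,0,0],"slide": [-10,-45,0],"gripper": 0},
  {"angular": [0,0,0],"slide": [-10,-45,0],"gripper": 0},
  {"angular": [0,0,0],"slide": [-10,-45,0],"gripper": 0},
  {"angular": [0,0,0],"slide": [-10,-45,0],"gripper": 0},
  {"angular": [0,0,0],"slide": [-10,-45,0],"gripper": 0},
  {"angular": [0,0,0],"slide": [-10,-45,0],"gripper": 0},
  {"angular": [0,0,0],"slide": [-10,-45,0],"gripper": 0},
  {"angular": [0,0,0],"slide": [-10,-45,0],"gripper": 0},
  {"angular": [0,0,0],"slide": [-10,-45,0],"gripper": 0},
  {"angular": [0,0,0],"slide": [-10,-45,0],"gripper": 0},
])

```text
time: 4.45
tcp_pos: [0.5304, 0.2507, 0.4448]
ee_rot: [3.141, -0.001, 0.0]
force: [0.7, 0.1, -0.4]
width: 0.002
grip_force: 0.0
```

```bash
python3 - <<'E'
from h import *
w=grab_frame("wrist");np.save("w2.npy",w,allow_pickle=True)
cv2.imwrite("pics/w3.png",cv2.resize(w['image'][100:400,120:520,::-1],(800,600),interpolation=cv2.INTER_CUBIC));o=get_obs();print(o['tcp_pos'],o['ee_rot'],o['width'],o['time'])
for l in("selector","selector_nose","controller"):
    for b in boxes_of(l,w)[:2]: print(l,np.round(b['box']),round(b['score'],2))
E
```

```text
[0.53045834 0.25069914 0.44481221] [ 3.14147600e+00 -1.51753450e-03  2.36883215e-04] 0.003526586394503226 4.5
selector [258. 226.  79.  54.] 0.95
controller [228.  82. 204. 236.] 0.6
```

View pics/w3.png

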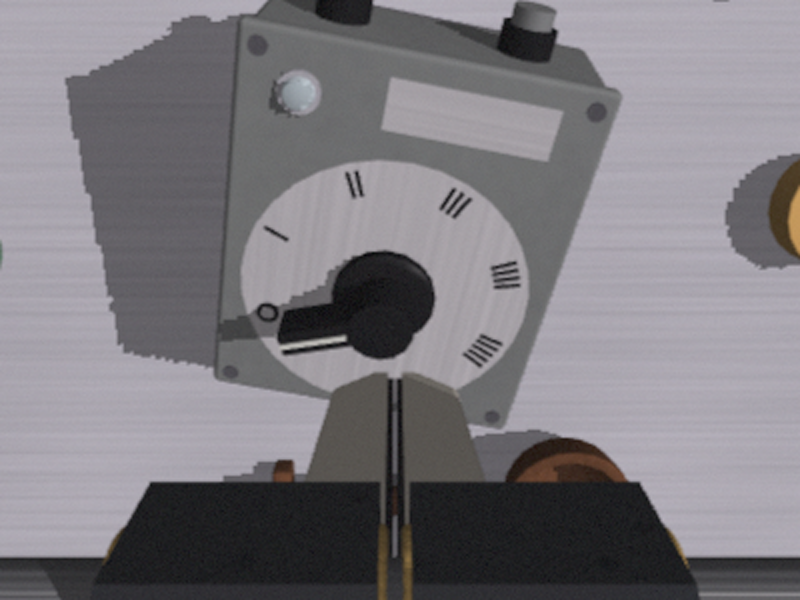

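The selector is at off: the nose points left, at crop (280,340), with the ring at (268,313). The box is yawed about 10° clockwise. I'll fit its pose from the six marks.

```bash
cat >> h.py <<'E'
def face(q):
    x,y,z,yaw=q;return R.from_euler('ZY',[yaw,np.radians(-15)]).as_matrix(),np.array([x,y,z])
E
python3 - <<'E'
from h import *
from scipy.optimize import least_squares as ls
w=np.load("w2.npy",allow_pickle=True).item()
m=np.array([(268,313),(277,233),(354,184),(455,203),(506,276),(483,350)])/2+[120,100]
a=np.radians(112.5-45*np.arange(6));P=.057*np.c_[np.cos(a),np.sin(a),0*a]
f=lambda q:(lambda A,t:(proj(w,P@A.T+t)-m).ravel())(*face(q))
s=ls(f,[.52,.26,.1,-.2]);print(s.x.round(4),np.degrees(s.x[3]),s.fun.round(2))
A,t=face(s.x);np.save("q.npy",s.x)
n=[.046*np.cos(a[0]),.046*np.sin(a[0]),.031];print("nose px crop",(proj(w,A@n+t)-[120,100])*2, "hubtop",(proj(w,A@[0,0,.032]+t)-[120,100])*2)
E
```

```text
[ 0.505   0.255   0.0978 -0.1868] -10.7051640191489 [-0.15 -0.31 -0.33  0.35  0.44  0.2  -0.04  0.01  0.1  -0.31 -0.05  0.03]
nose px crop [[278.05154582 348.73595451]] hubtop [[379.6293256  335.15806562]]
```

```bash
cat >> h.py <<'E'
def goal(beta,h,r=.040,d=.014):
    A,t=face(np.load("q.npy"));b=np.radians(beta)
    c=np.array([np.cos(b),np.sin(b),0]);s=np.array([-np.sin(b),np.cos(b),0])
    M=A@np.c_[s,c,[0,0,-1]]
    tip=t+A@(r*c+d*s+[0,0,h]);return M,tip-M@[0,0,.186]
def rel(M,p,M0=None,p0=None):
    if M0 is None:
        o=get_obs();M0=R.from_rotvec(o['ee_rot']).as_matrix();p0=o['tcp_pos']
    print("ang",np.degrees(R.from_matrix(M0.T@M).as_rotvec()).round(1),"slide",(100*M0.T@(p-p0)).round(2))
E
python3 - <<'E'
from h import *
M1,p1=goal(30,.09,0,0);M2,p2=goal(125,.06)
rel(M1,p1);rel(M2,p2,M1,p1)
print(p1,p2,goal(125,.016)[1],M2.T.round(2)[0])
E
```

```text
ang [ -15.9    7.3 -108.6] slide [-9.55 -1.71  8.05]
ang [ -0.   0. -95.] slide [ 3.86 -1.74  3.  ]
[0.4347753  0.2682925  0.36436912] [0.41433941 0.29732995 0.32648507] [0.42552925 0.29521457 0.28398434] [-0.88 -0.42 -0.21]
```

Call:
apply_moves([
  {"angular": [-15.9,7.3,-108.6],"slide": [-9.5,-1.7,8],"gripper": 0},
  {"angular": [-15.9,7.3,-108.6],"slide": [-9.5,-1.7,8],"gripper": 0},
  {"angular": [-15.9,7.3,-108.6],"slide": [-9.5,-1.7,8],"gripper": 0},
  {"angular": [-15.9,7.3,-108.6],"slide": [-9.5,-1.7,8],"gripper": 0},
  {"angular": [-15.9,7.3,-108.6],"slide": [-9.5,-1.7,8],"gripper": 0},
  {"angular": [-15.9,7.3,-108.6],"slide": [-9.5,-1.7,8],"gripper": 0},
  {"angular": [-15.9,7.3,-108.6],"slide": [-9.5,-1.7,8],"gripper": 0},
  {"angular": [-15.9,7.3,-108.6],"slide": [-9.5,-1.7,8],"gripper": 0},
  {"angular": [-15.9,7.3,-108.6],"slide": [-9.5,-1.7,8],"gripper": 0},
  {"angular": [-15.9,7.3,-108.6],"slide": [-9.5,-1.7,8],"gripper": 0},
  {"angular": [-15.9,7.3,-108.6],"slide": [-9.5,-1.7,8],"gripper": 0},
  {"angular": [-15.9,7.3,-108.6],"slide": [-9.5,-1.7,8],"gripper": 0},
  {"angular": [-15.9,7.3,-108.6],"slide": [-9.5,-1.7,8],"gripper": 0},
  {"angular": [-15.9,7.3,-108.6],"slide": [-9.5,-1.7,8],"gripper": 0},
  {"angular": [-15.9,7.3,-108.6],"slide": [-9.5,-1.7,8],"gripper": 0},
  {"angular": [-15.9,7.3,-108.6],"slide": [-9.5,-1.7,8],"gripper": 0},
])

```text
time: 6.25
tcp_pos: [0.4351, 0.2688, 0.3648]
ee_rot: [1.681, 2.364, 0.159]
force: [-0.3, 0.2, -0.6]
width: 0.008
grip_force: 0.0
```

Call:
apply_moves([
  {"angular": [0,0,-95],"slide": [3.9,-1.7,3],"gripper": 0},
  {"angular": [0,0,-95],"slide": [3.9,-1.7,3],"gripper": 0},
  {"angular": [0,0,-95],"slide": [3.9,-1.7,3],"gripper": 0},
  {"angular": [0,0,-95],"slide": [3.9,-1.7,3],"gripper": 0},
  {"angular": [0,0,-95],"slide": [3.9,-1.7,3],"gripper": 0},
  {"angular": [0,0,-95],"slide": [3.9,-1.7,3],"gripper": 0},
  {"angular": [0,0,-95],"slide": [3.9,-1.7,3],"gripper": 0},
  {"angular": [0,0,-95],"slide": [3.9,-1.7,3],"gripper": 0},
  {"angular": [0,0,-95],"slide": [3.9,-1.7,3],"gripper": 0},
  {"angular": [0,0,-95],"slide": [3.9,-1.7,3],"gripper": 0},
  {"angular": [0,0,-95],"slide": [3.9,-1.7,3],"gripper": 0},
  {"angular": [0,0,-95],"slide": [3.9,-1.7,3],"gripper": 0},
  {"angular": [0,0,-95],"slide": [3.9,-1.7,3],"gripper": 0},
  {"angular": [0,0,-95],"slide": [3.9,-1.7,3],"gripper": 0},
])

```text
time: 7.65
tcp_pos: [0.4148, 0.2985, 0.3269]
ee_rot: [-0.605, 2.833, -0.147]
force: [0.3, -0.8, -0.6]
width: 0.005
grip_force: 0.0
```

```bash
python3 - <<'E'
from h import *
w=grab_frame("wrist");M,p=goal(125,.016);rel(M,p);o=get_obs();print(o['time'],o['joint_positions'].round(2),o['force'].round(1))
img=w['image'][:,:,::-1].copy()
A,t=face(np.load("q.npy"));a=np.radians(112.5)
for P in([.046*np.cos(a),.046*np.sin(a),.031],[0,0,.032],[.057*np.cos(a),.057*np.sin(a),0]):
    u=proj(w,A@P+t)[0];cv2.circle(img,(int(u[0]),int(u[1])),3,(0,0,255),1)
cv2.imwrite("pics/w4.png",img)
E
```

```text
ang [ 0.  -0.  -0.1] slide [ 0.1  -0.08  4.44]
7.7 [ 0.62 -0.26  1.93 -0.19  1.29 -1.34] [ 0.9  0.2 -0.2]
```

View pics/w4.png

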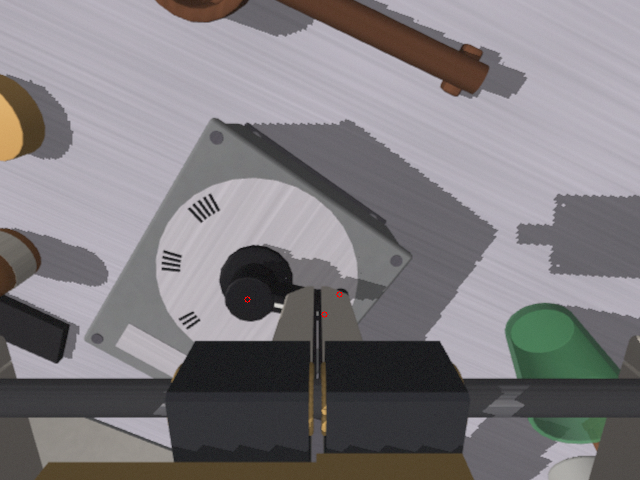

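Finger at the entry side of the nose, with the nose end at (339,294) just clockwise of it; the finger half-width comes out at about 7 mm. Descending now.

Call:
apply_moves([
  {"angular": [0,0,0],"slide": [0.1,-0.1,1],"gripper": 0},
  {"angular": [0,0,0],"slide": [0.1,-0.1,2],"gripper": 0},
  {"angular": [0,0,0],"slide": [0.1,-0.1,3],"gripper": 0},
  {"angular": [0,0,0],"slide": [0.1,-0.1,3.6],"gripper": 0},
  {"angular": [0,0,0],"slide": [0.1,-0.1,4.1],"gripper": 0},
  {"angular": [0,0,0],"slide": [0.1,-0.1,4.4],"gripper": 0},
  {"angular": [0,0,0],"slide": [0.1,-0.1,4.4],"gripper": 0},
  {"angular": [0,0,0],"slide": [0.1,-0.1,4.4],"gripper": 0},
])

```text
time: 8.5
tcp_pos: [0.4255, 0.2951, 0.2846]
ee_rot: [-0.611, 2.832, -0.147]
force: [-0.9, 0.2, 0.1]
width: 0.009
grip_force: 0.0
```

```bash
python3 - <<'E'
from h import *
M0,p0=goal(125,.016);rel(M0,p0);print(get_obs()['force'])
for b in range(120,80,-4): print(b,end=' ');rel(*goal(b,.016),M0,p0)
print()
M0,p0=goal(84,.016)
for b in list(range(79,38,-5)): print(b,end=' ');rel(*goal(b,.016),M0,p0)
E
```

```text
ang [0.  0.  0.1] slide [0.01 0.02 0.06]
[-0.88135205  0.24545341  0.09615189]
120 ang [ 0. -0.  5.] slide [-0.35  0.11 -0.  ]
116 ang [-0.  0.  9.] slide [-0.64  0.17  0.  ]
112 ang [-0. -0. 13.] slide [-0.94  0.21 -0.  ]
108 ang [-0. -0. 17.] slide [-1.23  0.23 -0.  ]
104 ang [-0. -0. 21.] slide [-1.53  0.24 -0.  ]
100 ang [-0.  0. 25.] slide [-1.82  0.22  0.  ]
96 ang [-0. -0. 29.] slide [-2.11  0.18 -0.  ]
92 ang [-0. -0. 33.] slide [-2.4   0.12 -0.  ]
88 ang [-0. -0. 37.] slide [-2.69  0.04 -0.  ]
84 ang [-0. -0. 41.] slide [-2.97 -0.06 -0.  ]

79 ang [0. 0. 5.] slide [-0.35  0.11 -0.  ]
74 ang [ 0.  0. 10.] slide [-0.72  0.18  0.  ]
69 ang [-0.  0. 15.] slide [-1.08  0.23 -0.  ]
64 ang [-0.  0. 20.] slide [-1.45  0.24  0.  ]
59 ang [-0.  0. 25.] slide [-1.82  0.22 -0.  ]
54 ang [-0.  0. 30.] slide [-2.19  0.16  0.  ]
49 ang [ 0. -0. 35.] slide [-2.55  0.08 -0.  ]
44 ang [-0.  0. 40.] slide [-2.9  -0.04 -0.  ]
39 ang [-0.  0. 45.] slide [-3.24 -0.18  0.  ]
```

Call:
apply_moves([
  {"angular": [0,0,5],"slide": [-0.35,0.11,0],"gripper": 0},
  {"angular": [0,0,9],"slide": [-0.64,0.17,0],"gripper": 0},
  {"angular": [0,0,13],"slide": [-0.94,0.21,0],"gripper": 0},
  {"angular": [0,0,17],"slide": [-1.23,0.23,0],"gripper": 0},
  {"angular": [0,0,21],"slide": [-1.53,0.24,0],"gripper": 0},
  {"angular": [0,0,25],"slide": [-1.82,0.22,0],"gripper": 0},
  {"angular": [0,0,29],"slide": [-2.11,0.18,0],"gripper": 0},
  {"angular": [0,0,33],"slide": [-2.4,0.12,0],"gripper": 0},
  {"angular": [0,0,37],"slide": [-2.69,0.04,0],"gripper": 0},
  {"angular": [0,0,41],"slide": [-2.97,-0.06,0],"gripper": 0},
  {"angular": [0,0,41],"slide": [-2.97,-0.06,0],"gripper": 0},
  {"angular": [0,0,41],"slide": [-2.97,-0.06,0],"gripper": 0},
])

```text
time: 9.7
tcp_pos: [0.4519, 0.307, 0.291]
ee_rot: [0.414, 2.85, -0.015]
force: [0.1, -0.5, -0.2]
width: 0.008
grip_force: 0.0
```

```bash
cat > chk.py <<'E'
from h import *
import sys
nm,beta=sys.argv[1],float(sys.argv[2])
o=get_obs();print(o['time'],o['force'].round(1),"tip off goal:");rel(*goal(beta,.016))
ims=[]
A,t=face(np.load("q.npy"));a=np.radians(112.5-45*np.arange(6))
for c in("side","wrist"):
    p=grab_frame(c);k=4 if c=="side" else 2
    N=proj(p,np.c_[.046*np.cos(a),.046*np.sin(a),0*a+.031]@A.T+t)
    u=proj(p,t)[0].astype(int);x0=np.clip(u[0]-200//(k//2)//1,0,640-800//k//1) if 0 else max(0,u[0]-400//k//1);y0=max(0,u[1]-300//k)
    if c=="side": print(boxes_of("selector",p)[:1])
    im=cv2.resize(p['image'][y0:y0+600//k,x0:x0+800//k,::-1],None,fx=k,fy=k,interpolation=cv2.INTER_CUBIC)
    for i,n in enumerate(N):
        q=tuple(((n-[x0,y0])*k).astype(int));cv2.circle(im,q,3,(0,0,255),-1);cv2.putText(im,str(i),q,0,.5,(0,0,255),1)
    ims.append(cv2.resize(im,(400,400) if 0 else (400,int(400*im.shape[0]/im.shape[1]))))
h=min(i.shape[0] for i in ims);cv2.imwrite(f"pics/{nm}.png",np.hstack([i[:h] for i in ims]))
E
python3 chk.py c1 84
```

```text
9.7 [ 0.1 -0.5 -0.2] tip off goal:
ang [ 0.  -0.   0.2] slide [0.   0.01 0.06]
[{'box': [205.8, 217.3, 36.3, 34.2], 'score': 0.67}]
```

View pics/c1.png

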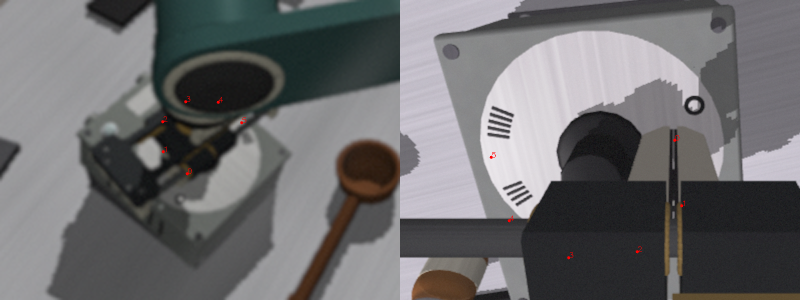

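The wrist view shows the off ring bare at (694,104), so the nose has left off and sits hidden ahead of the finger. There's no residual force, so it snapped to step one. Clicks two and three next.

Call:
apply_moves([
  {"angular": [0,0,5],"slide": [-0.35,0.11,0],"gripper": 0},
  {"angular": [0,0,10],"slide": [-0.72,0.18,0],"gripper": 0},
  {"angular": [0,0,15],"slide": [-1.08,0.23,0],"gripper": 0},
  {"angular": [0,0,20],"slide": [-1.45,0.24,0],"gripper": 0},
  {"angular": [0,0,25],"slide": [-1.82,0.22,0],"gripper": 0},
  {"angular": [0,0,30],"slide": [-2.19,0.16,0],"gripper": 0},
  {"angular": [0,0,35],"slide": [-2.55,0.08,0],"gripper": 0},
  {"angular": [0,0,40],"slide": [-2.9,-0.04,0],"gripper": 0},
  {"angular": [0,0,45],"slide": [-3.24,-0.18,0],"gripper": 0},
  {"angular": [0,0,45],"slide": [-3.24,-0.18,0],"gripper": 0},
  {"angular": [0,0,45],"slide": [-3.24,-0.18,0],"gripper": 0},
])

```text
time: 10.95
tcp_pos: [0.4813, 0.2961, 0.299]
ee_rot: [1.479, 2.487, 0.131]
force: [0.2, 0.9, 0.2]
width: 0.007
grip_force: 0.0
```

Call:
apply_moves([
  {"angular": [0,0,5],"slide": [-0.35,0.11,0],"gripper": 0},
  {"angular": [0,0,10],"slide": [-0.72,0.18,0],"gripper": 0},
  {"angular": [0,0,15],"slide": [-1.08,0.23,0],"gripper": 0},
  {"angular": [0,0,20],"slide": [-1.45,0.24,0],"gripper": 0},
  {"angular": [0,0,25],"slide": [-1.82,0.22,0],"gripper": 0},
  {"angular": [0,0,30],"slide": [-2.19,0.16,0],"gripper": 0},
  {"angular": [0,0,35],"slide": [-2.55,0.08,0],"gripper": 0},
  {"angular": [0,0,40],"slide": [-2.9,-0.04,0],"gripper": 0},
  {"angular": [0,0,45],"slide": [-3.24,-0.18,0],"gripper": 0},
  {"angular": [0,0,45],"slide": [-3.24,-0.18,0],"gripper": 0},
  {"angular": [0,0,45],"slide": [-3.24,-0.18,0],"gripper": 0},
])

```text
time: 12.05
tcp_pos: [0.4945, 0.267, 0.3039]
ee_rot: [2.353, 1.76, 0.261]
force: [0.9, 0.1, -0.1]
width: 0.009
grip_force: 0.0
```

```bash
python3 chk.py c3 -6
```

```text
12.05 [ 0.9  0.1 -0.1] tip off goal:
ang [-0.  -0.   0.3] slide [-0.01  0.    0.04]
[{'box': [255.4, 299.4, 21.4, 22.9], 'score': 0.59}]
```

View pics/c3.png

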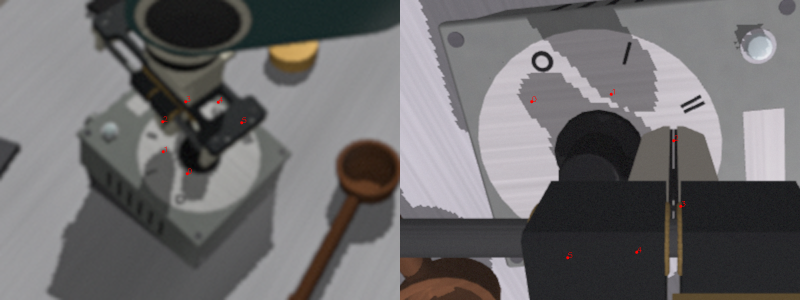

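Off, I and II are all bare in the wrist view, so the nose sits ahead of the finger at step three. One more click of the same size.

Call:
apply_moves([
  {"angular": [0,0,5],"slide": [-0.35,0.11,0],"gripper": 0},
  {"angular": [0,0,10],"slide": [-0.72,0.18,0],"gripper": 0},
  {"angular": [0,0,15],"slide": [-1.08,0.23,0],"gripper": 0},
  {"angular": [0,0,20],"slide": [-1.45,0.24,0],"gripper": 0},
  {"angular": [0,0,25],"slide": [-1.82,0.22,0],"gripper": 0},
  {"angular": [0,0,30],"slide": [-2.19,0.16,0],"gripper": 0},
  {"angular": [0,0,35],"slide": [-2.55,0.08,0],"gripper": 0},
  {"angular": [0,0,40],"slide": [-2.9,-0.04,0],"gripper": 0},
  {"angular": [0,0,45],"slide": [-3.24,-0.18,0],"gripper": 0},
  {"angular": [0,0,45],"slide": [-3.24,-0.18,0],"gripper": 0},
  {"angular": [0,0,45],"slide": [-3.24,-0.18,0],"gripper": 0},
])

```text
time: 13.3
tcp_pos: [0.4838, 0.2364, 0.3026]
ee_rot: [2.918, 0.742, 0.359]
force: [-0.2, 0.6, -0.1]
width: 0.005
grip_force: 0.0
```

Call:
apply_moves([
  {"angular": [0,0,0],"slide": [0.6,0,0],"gripper": 0},
  {"angular": [0,0,0],"slide": [0.6,0,-2],"gripper": 0},
  {"angular": [0,0,0],"slide": [0.6,0,-6],"gripper": 0},
  {"angular": [0,0,0],"slide": [3,0,-10],"gripper": 0},
  {"angular": [0,0,0],"slide": [5,0,-13],"gripper": 0},
  {"angular": [0,0,0],"slide": [5,0,-13],"gripper": 0},
  {"angular": [0,0,0],"slide": [5,0,-13],"gripper": 0},
])

```text
time: 14.0
tcp_pos: [0.4938, 0.2669, 0.4382]
ee_rot: [2.918, 0.74, 0.359]
force: [0.2, -0.5, -0.2]
width: 0.004
grip_force: 0.0
```

```bash
python3 chk.py c4 -51;python3 - <<'E'
from h import *
print(get_obs()['joint_positions'].round(2))
# over start button, tool x along station x (approx yaw), 40 mm above
yaw=np.radians(-2);M=R.from_euler('Z',yaw).as_matrix()@np.diag([1,-1,-1.])
rel(M,np.array([.620,-.177,.076+.186+.05]))
E
```

```text
14.0 [ 0.2 -0.5 -0.2] tip off goal:
ang [-0.  -0.   0.1] slide [-5.06 -0.   13.03]
[{'box': [254.0, 292.2, 23.8, 32.9], 'score': 0.65}]
[ 0.48 -0.19  1.69 -0.16  1.43  1.56]
ang [  6.2 -13.7  30.2] slide [-12.97  42.56  17.4 ]
```

View pics/c4.png

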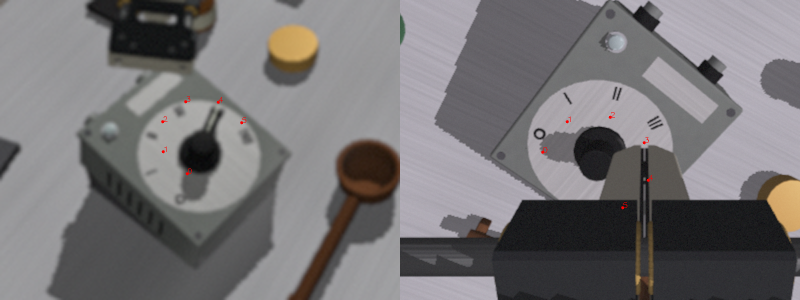

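Side view: the nose is exactly on the predicted step-four point, the finger is clear, and force is zero. On to the start button.

```bash
python3 - <<'E'
from h import *
M=R.from_euler('Z',np.radians(-2)).as_matrix()@np.diag([1,-1,-1.])
rel(M,np.array([.620,-.177,.40]))
E
```

```text
ang [  6.2 -13.7  30.2] slide [-11.22  43.99   8.89]
```

Call:
apply_moves([
  {"angular": [6.2,-13.7,30.2],"slide": [-11.2,44,8.9],"gripper": 0},
  {"angular": [6.2,-13.7,30.2],"slide": [-11.2,44,8.9],"gripper": 0},
  {"angular": [6.2,-13.7,30.2],"slide": [-11.2,44,8.9],"gripper": 0},
  {"angular": [6.2,-13.7,30.2],"slide": [-11.2,44,8.9],"gripper": 0},
  {"angular": [6.2,-13.7,30.2],"slide": [-11.2,44,8.9],"gripper": 0},
  {"angular": [6.2,-13.7,30.2],"slide": [-11.2,44,8.9],"gripper": 0},
  {"angular": [6.2,-13.7,30.2],"slide": [-11.2,44,8.9],"gripper": 0},
  {"angular": [6.2,-13.7,30.2],"slide": [-11.2,44,8.9],"gripper": 0},
  {"angular": [6.2,-13.7,30.2],"slide": [-11.2,44,8.9],"gripper": 0},
  {"angular": [6.2,-13.7,30.2],"slide": [-11.2,44,8.9],"gripper": 0},
  {"angular": [6.2,-13.7,30.2],"slide": [-11.2,44,8.9],"gripper": 0},
  {"angular": [6.2,-13.7,30.2],"slide": [-11.2,44,8.9],"gripper": 0},
  {"angular": [6.2,-13.7,30.2],"slide": [-11.2,44,8.9],"gripper": 0},
])

```text
time: 15.45
tcp_pos: [0.6199, -0.1756, 0.4014]
ee_rot: [-3.139, 0.053, -0.004]
force: [0.2, -1.0, 0.2]
width: 0.006
grip_force: 0.0
```

```bash
python3 - <<'E'
from h import *
w=grab_frame("wrist");cv2.imwrite("pics/w5.png",w['image'][:,:,::-1])
for l in("start_top","stop_top"):
    for b in boxes_of(l,w)[:2]:
        x=b['box'];u,v=x[0]+x[2]/2,x[1]+x[3]/2;print(l,np.round(x),round(b['score'],2),onz(w,u,v,.076).round(4),onz(w,u,v,.089).round(4))
print(proj(w,[.620,-.177,.076]),get_obs()['tcp_pos'])
E
```

```text
start_top [304. 213.  30.  34.] 0.77 [ 0.6181 -0.1768  0.076 ] [ 0.6218 -0.1769  0.089 ]
start_top [274. 162. 168. 108.] 0.53 [ 0.6292 -0.2105  0.076 ] [ 0.6324 -0.2091  0.089 ]
stop_top [375. 212.  56.  44.] 0.59 [ 0.6117 -0.2488  0.076 ] [ 0.6156 -0.2458  0.089 ]
[[319.18057825 227.61965345]] [ 0.61998001 -0.17578333  0.40164332]
```

View pics/w5.png

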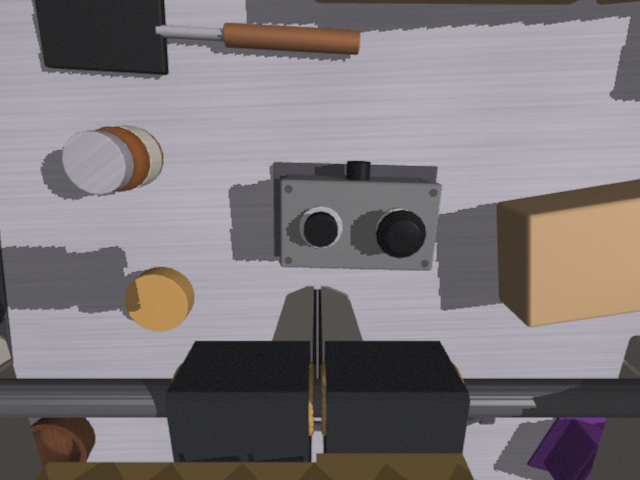

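Start button at (320,229), agreeing with (0.619, -0.177). Fingertips are directly above it, so I'll descend.

Call:
apply_moves([
  {"angular": [0,0,0],"slide": [-0.1,0.1,4],"gripper": 0},
  {"angular": [0,0,0],"slide": [-0.1,0.1,8],"gripper": 0},
  {"angular": [0,0,0],"slide": [-0.1,0.1,11],"gripper": 0},
  {"angular": [0,0,0],"slide": [-0.1,0.1,12.5],"gripper": 0},
  {"angular": [0,0,0],"slide": [-0.1,0.1,13.2],"gripper": 0},
  {"angular": [0,0,0],"slide": [-0.1,0.1,13.4],"gripper": 0},
  {"angular": [0,0,0],"slide": [-0.1,0.1,13.4],"gripper": 0},
  {"angular": [0,0,0],"slide": [-0.1,0.1,13.4],"gripper": 0},
])

```text
time: 16.4
tcp_pos: [0.6197, -0.1777, 0.2688]
ee_rot: [-3.14, 0.055, -0.007]
force: [-0.6, -0.3, -0.1]
width: 0.003
grip_force: 0.0
```

Call:
apply_moves([
  {"angular": [0,0,0],"slide": [0,0,0.3],"gripper": 0},
  {"angular": [0,0,0],"slide": [0,0,0.6],"gripper": 0},
  {"angular": [0,0,0],"slide": [0,0,0.8],"gripper": 0},
  {"angular": [0,0,0],"slide": [0,0,0.8],"gripper": 0},
  {"angular": [0,0,0],"slide": [0,0,0.8],"gripper": 0},
])

```text
time: 16.9
tcp_pos: [0.6195, -0.1777, 0.2596]
ee_rot: [-3.139, 0.055, -0.005]
force: [2.2, -0.7, 3.9]
width: 0.005
grip_force: 1.9
```

Contact is as modelled: 2.4 mm in at 3.9 N. Pressing on to the stop.

Call:
apply_moves([
  {"angular": [0,0,0],"slide": [0,0,0.2],"gripper": 0},
  {"angular": [0,0,0],"slide": [0,0,0.4],"gripper": 0},
  {"angular": [0,0,0],"slide": [0,0,0.4],"gripper": 0},
  {"angular": [0,0,0],"slide": [0,0,0.4],"gripper": 0},
])

```text
time: 17.3
tcp_pos: [0.6195, -0.1777, 0.2563]
ee_rot: [-3.139, 0.055, -0.005]
force: [-1.8, -0.4, 11.7]
width: 0.003
grip_force: 6.2
```

Call:
apply_moves([
  {"angular": [0,0,0],"slide": [0,0,0.1],"gripper": 0},
  {"angular": [0,0,0],"slide": [0,0,0.1],"gripper": 0},
  {"angular": [0,0,0],"slide": [0,0,0.1],"gripper": 0},
])

```text
time: 17.6
tcp_pos: [0.6196, -0.1777, 0.2562]
ee_rot: [-3.14, 0.055, -0.006]
force: [-5.4, 1.8, 20.3]
width: 0.006
grip_force: 10.2
```

Call:
apply_moves([
  {"angular": [0,0,0],"slide": [0,0,-0.5],"gripper": 0},
  {"angular": [0,0,0],"slide": [0,0,-1.5],"gripper": 0},
  {"angular": [0,0,0],"slide": [0,0,-4],"gripper": 0},
  {"angular": [0,0,0],"slide": [0,0,-8],"gripper": 0},
  {"angular": [0,0,0],"slide": [0,0,-13],"gripper": 0},
  {"angular": [0,0,0],"slide": [0,0,-15],"gripper": 0},
  {"angular": [0,0,0],"slide": [0,0,-15],"gripper": 0},
  {"angular": [0,0,0],"slide": [0,0,-15],"gripper": 0},
  {"angular": [0,0,0],"slide": [0,0,-15],"gripper": 0},
])

```text
time: 18.5
tcp_pos: [0.619, -0.1779, 0.4023]
ee_rot: [-3.138, 0.055, 0.001]
force: [-0.3, 0.5, -0.6]
width: 0.005
grip_force: 0.0
```

```bash
python3 - <<'E'
from h import *
p=grab_frame("side");w=grab_frame("wrist")
a=cv2.resize(p['image'][240:390,160:360],(800,600),interpolation=cv2.INTER_CUBIC)
b=cv2.resize(w['image'][100:400,120:520],(800,600))
cv2.imwrite("pics/fin.png",cv2.resize(np.hstack([a,b]),(800,300))[:,:,::-1]);print(get_obs()['force'])
E
```

```text
[0.43833347 0.10355625 0.28517927]
```

View pics/fin.png

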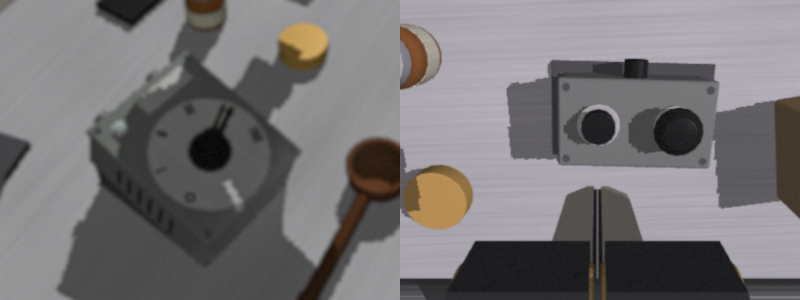

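The selector stays at step four (nose at (225,112), between marks III and V). The start button is back out at (598,126), nothing else has moved, and the robot is clear.

```bash
python3 -c "
from station import *
print(close_job())"
```

```text
the job is handed in; nothing more can be done
None
```

The selector went from off to step four in four clicks; the start button was then pressed fully in (20 N against its stop) and came back out. The stop button and bench things were left alone, the robot finished clear, and the job was handed in at about 18.5 s; no verdict came back.

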